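# Unbolt the icon's transport case

### The job

Unbolt the lid of the green transport case: press the bolt's spring catch (the ribbed thumb plate) fully down with one fingertip and, keeping it down all the while, push the bolt by its upright knob with the other fingertip until it is fully withdrawn towards the thumb plate. Then take the fingers away upwards so that the catch springs back up and locks the bolt open. Only push with the fingertips: pick nothing up, and leave the jar, brush, tape and bone folder on the lid where they are.

Things in the scene. Friction and masses are not known exactly. Their poses are not given: they have to be found in the camera images.
- bolt_plate: Bolt's dark steel base plate, 44 mm wide, fixed on the case lid (lid top 90 mm above desk). Origin on the lid under the knob axis when the bolt is shot; z up; y = withdrawing direction. In line along y: lid seam -40 mm, guide staple -30 to -22, knob 0 (shot) to 32 (withdrawn), catch tooth 42 to 48, thumb plate 52 to 114. All but knob and thumb plate is under 12.5 mm above the lid.
- knob (a point): Point on the axis of the bolt's upright steel knob, 29 mm above the lid. The knob is an upright pin of 12 mm diameter, its top 42 mm above the lid; a 15.6 mm collar round its foot ends 12 mm above the lid. It stands on the flat bolt bar (16 mm wide, top 9 mm above the lid) and moves with it.
- thumb_plate: The spring catch: flat ribbed steel thumb plate, 62 mm long (along y), 32 wide, 3 thick, in line behind the knob. Origin at the centre of its top face, 24 mm above the lid when up, 16 mm when down; axes as bolt_plate. Stays level, can be pressed anywhere along it, and a fingertip can slide along it. 83 mm from the knob with the bolt shot, 51 mm withdrawn.
- catch (a joint): How far the thumb plate is pressed, m: 0 up, 0.008 fully down (stop). Spring: 4 N to start, 8 N at the stop. The bolt is blocked until it is pressed about 0.0035. Let go, its tooth rises fully (0) only into the bar's slots, with the bolt fully shot or fully withdrawn (within 1.5 mm); part-way it rises to about 0.0035 under the bar.
- bolt (a joint): How far the bolt is withdrawn, m: 0 fully shot (locked), 0.032 fully withdrawn (stop). No spring: stays where left, friction about 2 N. Starts at 0 to 0.001 with the catch up in its slot.
- jar: Small closed amber glass jar with white cap, 42 mm diameter, 50 mm high, standing on the lid. Origin at its foot. Not to be disturbed.
- brush: Wooden flat brush, 170 mm long, lying on the lid. Not to be disturbed.
- tape: Roll of paper tape lying flat on the lid, 60 mm outside diameter, 19 mm high. Origin under its centre. Not to be disturbed.
- bone_folder: Flat ivory-coloured bone folder, 150 x 20 x 5 mm, lying on the lid. Origin under its centre. Not to be disturbed.

How it is judged (in metres and radians):
On the way, in this order (a step that is already met when the one before it is completed fails the run):
1. the fingers hold the catch down while the bolt is still shot (contact force between the fingers and thumb_plate above 1 N and value of joint catch above 0.0055 m and value of joint bolt below 0.004 m), for 0.1 s.
2. the bolt is about half-way back with the catch still held down by the fingers (contact force between the fingers and thumb_plate above 1 N and value of joint catch above 0.0055 m and value of joint bolt between 0.01 and 0.022 m).
3. the bolt is fully withdrawn with the catch still held down by the fingers (contact force between the fingers and thumb_plate above 1 N and value of joint catch above 0.0055 m and value of joint bolt above 0.029 m).
At the end, for the whole second after the job is handed in: The bolt is withdrawn by at least 29 of its 32 mm and the catch is up again (pressed less than 2 mm), so it locks the bolt open; everything at rest and let go (value of joint bolt above 0.029 m and value of joint catch below 0.002 m and linear speed of each of jar, brush, tape, bone_folder below 0.02 m/s); the robot touches nothing.
It fails at once if the jar, brush, tape or bone folder is moved or lifted by more than 15 mm (distance of any of jar, brush, tape, bone_folder from where it was at the start of the episode above 0.015 m).
It fails at once if the catch is let up while the bolt is part-way (value of joint bolt between 0.006 and 0.025 m and value of joint catch below 0.0045 m).
It fails at once if the jar is tipped (angle between jar's own z axis and vertical above 0.3 rad).
It also fails if it takes over 38 s, if anything falls off the work surface, if the arm or the gripper's body presses on something with over 40 N, if the wrist force passes 120 N, or if a joint passes its speed limit or range.

### The arm

A 6-joint arm with a two-finger parallel gripper is mounted at the origin on the work surface. World frame = base frame: x ahead of the robot, y to its left, z up, the work surface at z = 0. Lengths are in m, angles in degrees, forces in N, time in s.
With the tool pointing down it reaches from about 0.325 to 1 m from the base axis. Payload 5.1 kg.
Tool frame: the origin (TCP) lies at the very end of the fingers, on their centre line; the grasp point (between the pads) lies 19 mm behind it (manip.grip_depth is the distance from the TCP to the grasp point, in m); z points along the fingers, y is the line along which they close (so a half turn about z gives the same grasp; the last joint's range is limited). The gripper opens to 85 mm and grips with 20 to 120 N. Pads are 22 mm wide; open, the fingers measure 114 mm over their backs; the gripper's body (76 mm by 85 mm) begins 54 mm behind the grasp point. The pads swing forward as they close: fully open they stand 13 mm farther back than shut.
Start: joints at [66.142, 7.093, 94.555, -0, 78.352, -4.733], TCP at [0.213, 0.614, 0.231] pointing down, gripper open.
Joint ranges: [-149.61, 149.61], [-58.7, 133.49], [1.44, 155.28], [-77.14, 257.14], [18.33, 153.61], [-166.67, 166.67]. Speed limits (degrees/s): [147.25, 147.25, 180, 180, 180, 180].

### API

Orientations are given as a 3x3 rotation matrix whose columns are the frame's x, y, z axes.
In Python, from bench import manip, read_camera gives the robot as it stands.
- The arm moves only by the tool drive_tool, never from a script. Its argument "motion" is a list of rows, each an object of numbers: "tx", "ty", "tz": the shift along the tool's x, y, z in mm; "ax", "ay", "az": the turn, a rotation vector about the tool's x, y, z in degrees; "hand": the closure, from 0 (fully open) to 1 (shut). In form: [{"tx": .., "ty": .., "tz": .., "ax": .., "ay": .., "az": .., "hand": ..}, ...]. A call has exactly 5 rows; each row is the pose to reach, as a shift and turn from the pose commanded when the call began, along the tool's axes at that moment; what a row does not reach only later rows make up. A row lasts 1/12 s, in which the tool goes at most 41.7 mm and 7.16 degrees, less where a joint would pass 70% of its speed; a pose out of reach is approached as far as the arm can. A call with a gripper value outside its range is refused whole. The fingers move at their own pace and stop on an object; "squeeze" is the grip in N (left out, the last holds). Time passes only in rows, so rows that repeat a pose let the fingers close, or fill a call up. It gives the time, the measured TCP pose, the force, the opening and the grip force at its end, in the units of the state.
- manip.read_state(): the state, without advancing time (a new reading comes with each control period).
- read_camera(name): name is "scene" or "top"; returns a dict with "img" (384x512x3 uint8, blue, green, red), "fx", "fy", "cx", "cy" (pixels), "dist" ([k1, k2, p1, p2, k3] as OpenCV has them; the pictures are not rectified), "rvec" (rotation vector, rad) and "tvec" (3), from world to camera coordinates, as OpenCV has them. Camera axes: x right, y down, z forward; pixel columns grow to the right and rows downward; lengths in m; the calibration is good to about 2 mm. A picture is of the moment at which its call begins. There is no depth.
- manip.finish_job(): hands the job in; it is judged then, once.
The state is a dict: "t": time; "joint_positions": joint angles; "qd": joint speeds; "joint_torque": joint torques, N m; "position": TCP position; "orientation": TCP orientation; "ft_force": force on the tool from outside, world axes, zero at the start; "moment": the same for the moment, N m; "grip_width": finger opening in m; "finger_force": force on a finger pad.
Only numpy, scipy, OpenCV 4.12 (cv2) and the standard library are available. Lean on these libraries where they do the work, as an engineer would, in place of code of your own. Each camera call takes 0.05 s, during which the arm holds its last target. There are 200 camera calls.

## Working session

There is one attempt and no reset: what is moved stays moved. The work goes in short steps, Python scripts to look and compute and a tool call to move; the robot and the scene stay as the last step left them, time stands still between calls to the robot, and variables do not carry over. Pictures are saved under pics/ and viewed, at most 10 in all, crops included, and the job is handed in when it is done.

Besides the shell and the picture viewer there is one more tool, called as name(argument=value, ...) on one line, values as JSON. drive_tool: Moves the arm, as the interface text tells. Its arguments: {"type":"object","properties":{"motion":{"type":"array","items":{"type":"object","properties":{"tx":{"type":"number"},"ty":{"type":"number"},"tz":{"type":"number"},"ax":{"type":"number"},"ay":{"type":"number"},"az":{"type":"number"},"hand":{"type":"number"}}}},"squeeze":{"type":"number"}},"required":["motion"]}

```bash
mkdir -p pics
python3 - <<'E'
from bench import manip, read_camera
import cv2,pickle
s=manip.read_state();print(s['t'],s['position'],s['orientation'],s['grip_width'])
for n in("scene","top"):
    c=read_camera(n);pickle.dump(c,open(f'{n}0.pkl','wb'));cv2.imwrite(f'pics/{n}0.png',c['img'])
E
```

```text
0.0 [0.21272022 0.61353885 0.2300451 ] [[-9.44814273e-01  3.27605323e-01 -8.61532038e-04]
 [ 3.27606407e-01  9.44812303e-01 -1.93771883e-03]
 [ 1.79179064e-04 -2.11302783e-03 -9.99997752e-01]] 0.08554804839855204
```

View pics/scene0.png

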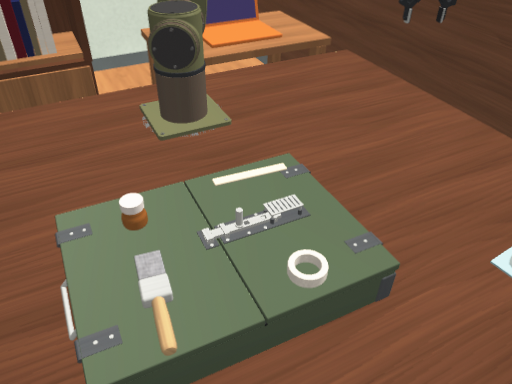

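View pics/top0.png

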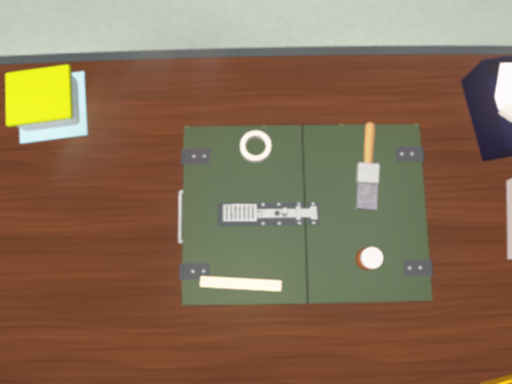

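The scene picture shows the bolt with its knob at about (239,216) and its thumb plate at (284,206). The top picture shows the thumb plate at about (240,213) and the knob near (283,212). The jar, tape and folder are well clear.

Run:
```python
import cv2,pickle,numpy as np
a=pickle.load(open('scene0.pkl','rb'))['img'][180:260,190:320]
b=pickle.load(open('top0.pkl','rb'))['img'][190:236,205:335]
z=lambda i:cv2.resize(i,None,fx=6,fy=6,interpolation=cv2.INTER_CUBIC)
a=z(a[:52]);b=z(b)
cv2.imwrite('pics/crop.png',np.vstack([a,b]))
```

```text
(no output)
```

View pics/crop.png

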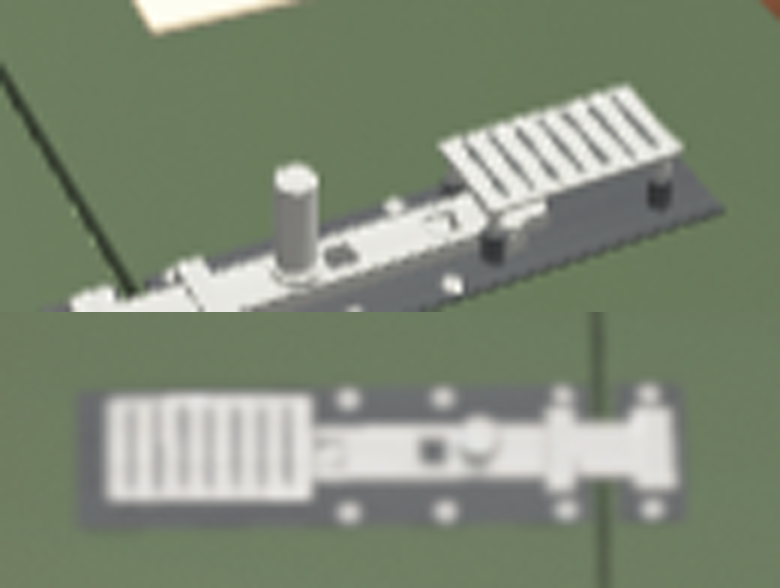

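The crop shows the thumb plate corners and the knob's top disc in both views. I'll fit the bolt pose from these.

```bash
cat > h.py <<'E'
import cv2,pickle,numpy as np
from scipy.optimize import least_squares
def proj(c,P): return cv2.projectPoints(np.asarray(P,float),c['rvec'],c['tvec'],np.array([[c['fx'],0,c['cx']],[0,c['fy'],c['cy']],[0,0,1.]]),np.array(c['dist'],float))[0][:,0]
def Rz(a): return np.array([[np.cos(a),-np.sin(a),0],[np.sin(a),np.cos(a),0],[0,0,1]])
E
python3 - <<'E'
from h import *
S=pickle.load(open('scene0.pkl','rb'));T=pickle.load(open('top0.pkl','rb'))
for n,c in(('s',S),('t',T)):
    R=cv2.Rodrigues(np.array(c['rvec']))[0];print(n,'cam',-R.T@np.array(c['tvec']).ravel(), 'img x axis',R[0],c['fx'])
# order: knob, corners (unordered quad -> edges by near/far and side)
f=lambda p,o:(np.array(p)+.5)/6-.5+np.array(o)
s=f([(297,180),(440,147),(628,85),(683,150),(495,212)],(190,180))
t=f([(480,123),(312,188),(105,190),(105,83),(312,81)],(205,190))
L=np.array([[0,0.0005,.042],[-.016,.052,.024],[-.016,.114,.024],[.016,.114,.024],[.016,.052,.024]])
def P(q,L): return (Rz(q[3])@L.T).T+q[:3]
best=None
for m in(1,-1):
  M=L*[m,1,1]
  for y0 in np.arange(0,6.3,.7):
    for st in((S,s),(T,t),None):
      views=[(S,s),(T,t)] if st is None else [st]
      def r(q): return np.r_[np.concatenate([(proj(c,P(q,M))-p).ravel() for c,p in views]),(q[2]-.09)/.001]
      o=least_squares(r,[.5,.3,.09,y0])
      k=(len(views),id(views[0][0]))
      best=best or {}
      if k not in best or o.cost<best[k][0]: best[k]=(o.cost,m,o.x,np.round(o.fun,2))
for k,v in best.items(): print(k,v)
E
```

```text
s cam [ 1.04952043 -0.31332197  0.5759722 ] img x axis [0.44906374 0.89341374 0.01239537] 426.49426641900936
t cam [ 0.45605254 -0.04732482  0.92471434] img x axis [-0.02344424 -0.99972278  0.00217497] 445.9733032553912
(1, 139969889401728) (np.float64(0.29534755157287623), 1, array([ 0.57783846, -0.09797035,  0.08996248,  6.283131  ]), array([ 0.02,  0.25, -0.16, -0.33, -0.04,  0.11,  0.5 , -0.16, -0.31,
        0.06, -0.04]))
(1, 139969889550272) (np.float64(0.5097004306360902), 1, array([ 0.57645176, -0.09849868,  0.09003571, -0.0118574 ]), array([ 0.16,  0.06, -0.33, -0.34,  0.33, -0.3 ,  0.36,  0.31, -0.52,
        0.27,  0.04]))
(2, 139969889401728) (np.float64(1.1334263507366802), 1, array([ 0.57703413, -0.09816696,  0.08985956, -0.00712288]), array([-0.31,  0.05, -0.33, -0.42, -0.09,  0.17,  0.34, -0.06, -0.6 ,
        0.01, -0.04, -0.24, -0.48, -0.5 ,  0.19, -0.3 ,  0.14,  0.31,
       -0.74,  0.11, -0.14]))
```

drive_tool(motion=[{"tx":-28.4,"ty":-26.6,"tz":2,"hand":0},{"tx":-56.8,"ty":-53.2,"tz":4,"hand":0},{"tx":-85.2,"ty":-79.8,"tz":6,"hand":0.2},{"tx":-113.6,"ty":-106.4,"tz":8,"hand":0.2},{"tx":-142,"ty":-133,"tz":10,"hand":0.2}])

```text
validation failed for argument at $.mo...
```

drive_tool(motion=[{"tx":-28.4,"ty":-26.6,"tz":2,"hand":0.2},{"tx":-56.8,"ty":-53.2,"tz":4,"hand":0.2},{"tx":-85.2,"ty":-79.8,"tz":6,"hand":0.2},{"tx":-113.6,"ty":-106.4,"tz":8,"hand":0.2},{"tx":-142,"ty":-133,"tz":10,"hand":0.2}])

```text
validation failed for argument at $.mo...
```

drive_tool(motion=[{"tx":-28.4,"ty":-26.6,"tz":2,"hand":0.2},{"tx":-56.8,"ty":-53.2,"tz":4,"hand":0.2},{"tx":-85.2,"ty":-79.8,"tz":6,"hand":0.2},{"tx":-113.6,"ty":-106.4,"tz":8,"hand":0.2},{"tx":-142,"ty":-133,"tz":10,"hand":0.2}])

```text
validation failed for argument at $.mo...
```

All keys are evidently required in each row.

drive_tool(motion=[{"tx":-28.4,"ty":-26.6,"tz":2,"ax":0,"ay":0,"az":0,"hand":0},{"tx":-56.8,"ty":-53.2,"tz":4,"ax":0,"ay":0,"az":0,"hand":0.2},{"tx":-85.2,"ty":-79.8,"tz":6,"ax":0,"ay":0,"az":0,"hand":0.2},{"tx":-113.6,"ty":-106.4,"tz":8,"ax":0,"ay":0,"az":0,"hand":0.2},{"tx":-142,"ty":-133,"tz":10,"ax":0,"ay":0,"az":0,"hand":0.2}])

```text
t: 0.52
position: [0.3037, 0.4401, 0.2205]
orientation: [[-0.945, 0.327, -0.001], [0.327, 0.945, -0.001], [0.0, -0.001, -1.0]]
ft_force: [1.3, 0.8, -0.3]
grip_width: 0.0683
finger_force: 0.0
```

drive_tool(motion=[{"tx":-28.4,"ty":-26.6,"tz":2,"ax":0,"ay":0,"az":0,"hand":0.2},{"tx":-56.8,"ty":-53.2,"tz":4,"ax":0,"ay":0,"az":0,"hand":0.2},{"tx":-85.2,"ty":-79.8,"tz":6,"ax":0,"ay":0,"az":0,"hand":0.2},{"tx":-113.6,"ty":-106.4,"tz":8,"ax":0,"ay":0,"az":0,"hand":0.2},{"tx":-142,"ty":-133,"tz":10,"ax":0,"ay":0,"az":0,"hand":0.2}])

```text
t: 0.93
position: [0.3943, 0.2679, 0.2109]
orientation: [[-0.945, 0.327, -0.0], [0.327, 0.945, -0.0], [0.0, -0.0, -1.0]]
ft_force: [0.2, 0.4, -0.3]
grip_width: 0.0681
finger_force: 0.0
```

drive_tool(motion=[{"tx":-28.4,"ty":-26.6,"tz":2,"ax":0,"ay":0,"az":0,"hand":0.2},{"tx":-56.8,"ty":-53.2,"tz":4,"ax":0,"ay":0,"az":0,"hand":0.2},{"tx":-85.2,"ty":-79.8,"tz":6,"ax":0,"ay":0,"az":0,"hand":0.2},{"tx":-113.6,"ty":-106.4,"tz":8,"ax":0,"ay":0,"az":0,"hand":0.2},{"tx":-142,"ty":-133,"tz":10,"ax":0,"ay":0,"az":0,"hand":0.2}])

```text
t: 1.35
position: [0.485, 0.0956, 0.201]
orientation: [[-0.945, 0.328, -0.0], [0.328, 0.945, 0.0], [0.0, 0.0, -1.0]]
ft_force: [-0.3, 0.7, 0.8]
grip_width: 0.0683
finger_force: 0.0
```

drive_tool(motion=[{"tx":-28.4,"ty":-26.6,"tz":2,"ax":0,"ay":0,"az":-4,"hand":0.2},{"tx":-56.8,"ty":-53.2,"tz":4,"ax":0,"ay":0,"az":-8,"hand":0.2},{"tx":-85.2,"ty":-79.8,"tz":6,"ax":0,"ay":0,"az":-12,"hand":0.2},{"tx":-113.6,"ty":-106.4,"tz":8,"ax":0,"ay":0,"az":-16,"hand":0.2},{"tx":-142,"ty":-133,"tz":10,"ax":0,"ay":0,"az":-18.7,"hand":0.2}])

```text
t: 1.77
position: [0.5756, -0.0765, 0.1907]
orientation: [[-1.0, 0.005, -0.001], [0.005, 1.0, 0.0], [0.001, 0.0, -1.0]]
ft_force: [1.2, 0.1, 0.7]
grip_width: 0.0683
finger_force: 0.0
```

drive_tool(motion=[{"tx":0,"ty":0,"tz":0,"ax":0,"ay":0,"az":0,"hand":0.2},{"tx":0,"ty":0,"tz":0,"ax":0,"ay":0,"az":0,"hand":0.2},{"tx":0,"ty":0,"tz":0,"ax":0,"ay":0,"az":0,"hand":0.2},{"tx":0,"ty":0,"tz":0,"ax":0,"ay":0,"az":0,"hand":0.2},{"tx":0,"ty":0,"tz":0,"ax":0,"ay":0,"az":0,"hand":0.2}])

```text
t: 2.18
position: [0.5749, -0.0734, 0.1913]
orientation: [[-1.0, 0.006, -0.0], [0.006, 1.0, 0.0], [0.0, 0.0, -1.0]]
ft_force: [0.4, -0.1, 0.6]
grip_width: 0.0678
finger_force: 0.0
```

Run:
```python
from bench import manip, read_camera
import cv2,pickle
s=manip.read_state();print(s['t'],s['position'],s['orientation'],s['joint_positions'],s['ft_force'],s['grip_width'])
c=read_camera("scene");pickle.dump(c,open('scene1.pkl','wb'))
cv2.imwrite('pics/s1.png',cv2.resize(c['img'][100:290,130:400],None,fx=2.9,fy=2.9,interpolation=cv2.INTER_CUBIC))
```

```text
2.1833 [ 0.57490734 -0.0734447   0.19133482] [[-9.99982373e-01  5.93731559e-03 -5.35396747e-05]
 [ 5.93730838e-03  9.99982365e-01  1.33831770e-04]
 [ 5.43333320e-05  1.33511530e-04 -9.99999990e-01]] [-1.25897277e+01 -1.14557987e-01  1.06016744e+02  7.08600355e-03
  7.41024796e+01 -1.02251484e+02] [ 0.37435218 -0.07271661  0.61996706] 0.06780890205517409
```

View pics/s1.png

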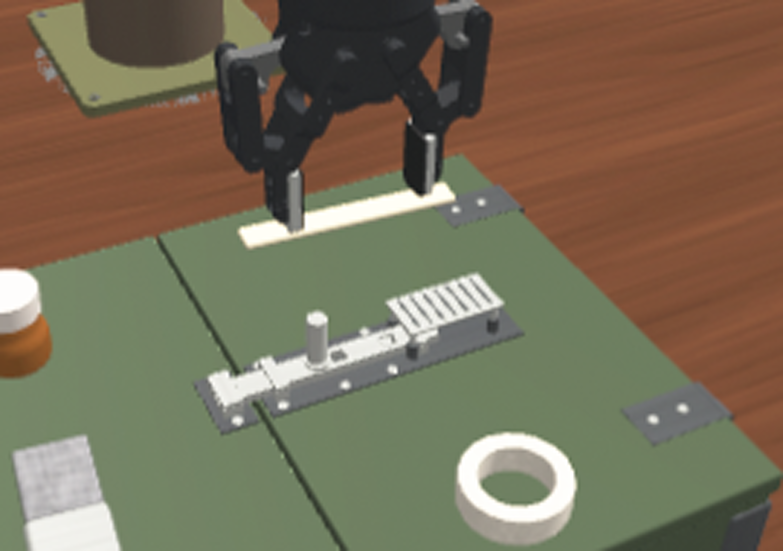

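The picture shows both open fingertips above the bolt, left tip at about (290,230) and right tip at (425,190) in the crop. I'll check that the tip positions agree with the finger model.

Run:
```python
from h import *
S=pickle.load(open('scene1.pkl','rb'))
for z in(.191,.199,.204):
  for y in(-.1219,-.1073,-.0395,-.0250):
    print(z,y,[((p-[130,100])*2.9).round().tolist() for p in proj(S,[[.586,y,z],[.564,y,z]])])
```

```text
0.191 -0.1219 [[279.0, 253.0], [262.0, 230.0]]
0.191 -0.1073 [[305.0, 246.0], [287.0, 223.0]]
0.191 -0.0395 [[420.0, 213.0], [401.0, 191.0]]
0.191 -0.025 [[444.0, 206.0], [424.0, 185.0]]
0.199 -0.1219 [[278.0, 241.0], [261.0, 218.0]]
0.199 -0.1073 [[304.0, 233.0], [287.0, 211.0]]
0.199 -0.0395 [[421.0, 200.0], [401.0, 179.0]]
0.199 -0.025 [[445.0, 194.0], [425.0, 173.0]]
0.204 -0.1219 [[278.0, 233.0], [261.0, 210.0]]
0.204 -0.1073 [[304.0, 226.0], [287.0, 203.0]]
0.204 -0.0395 [[421.0, 193.0], [402.0, 172.0]]
0.204 -0.025 [[445.0, 186.0], [425.0, 165.0]]
```

Left inner edge matches the model; the tips sit about 10 mm above the TCP. Descending.

drive_tool(motion=[{"tx":-1,"ty":-1,"tz":18,"ax":0,"ay":0,"az":0,"hand":0.2},{"tx":-2,"ty":-2,"tz":36,"ax":0,"ay":0,"az":0,"hand":0.2},{"tx":-2,"ty":-2,"tz":54,"ax":0,"ay":0,"az":0,"hand":0.2},{"tx":-2,"ty":-2,"tz":68,"ax":0,"ay":0,"az":0,"hand":0.2},{"tx":-2,"ty":-2,"tz":76,"ax":0,"ay":0,"az":0,"hand":0.2}])

```text
t: 2.65
position: [0.5761, -0.0757, 0.1132]
orientation: [[-1.0, 0.006, -0.003], [0.006, 1.0, 0.001], [0.003, 0.001, -1.0]]
ft_force: [-0.7, 1.0, 0.1]
grip_width: 0.0681
finger_force: 0.0
```

drive_tool(motion=[{"tx":0,"ty":0,"tz":2,"ax":0,"ay":0,"az":0,"hand":0.2},{"tx":0,"ty":0,"tz":4,"ax":0,"ay":0,"az":0,"hand":0.2},{"tx":0,"ty":0,"tz":6,"ax":0,"ay":0,"az":0,"hand":0.2},{"tx":0,"ty":0,"tz":8,"ax":0,"ay":0,"az":0,"hand":0.2},{"tx":0,"ty":0,"tz":10,"ax":0,"ay":0,"az":0,"hand":0.2}])

```text
t: 3.07
position: [0.5781, -0.0768, 0.1063]
orientation: [[-1.0, 0.007, 0.002], [0.007, 1.0, -0.0], [-0.002, -0.0, -1.0]]
ft_force: [-0.3, -0.4, 3.2]
grip_width: 0.0686
finger_force: 1.8
```

Run:
```python
from bench import manip, read_camera
import cv2,pickle
s=manip.read_state();print(s['t'],s['position'],s['ft_force'],s['moment'],s['grip_width'])
c=read_camera("scene");pickle.dump(c,open('scene2.pkl','wb'))
cv2.imwrite('pics/s2.png',cv2.resize(c['img'][150:260,190:320],None,fx=5,fy=5,interpolation=cv2.INTER_CUBIC))
```

```text
3.0667 [ 0.57806011 -0.07677188  0.1063158 ] [-0.3203316  -0.35186789  3.23418853] [ 0.1268156   0.0476743  -0.02412725] 0.0685663256623565
```

View pics/s2.png

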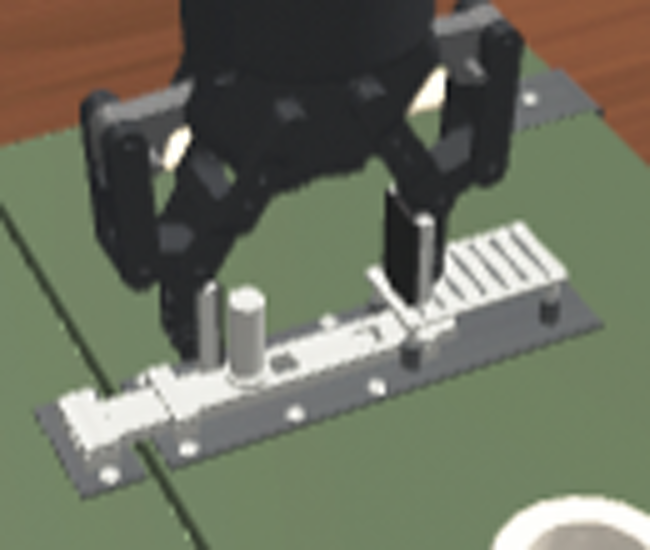

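The picture shows the left fingertip just behind the knob at (207,330) with a small gap. The right fingertip is on the front part of the thumb plate at (420,290), and 3 N shows it is in contact. Pressing down.

drive_tool(motion=[{"tx":0,"ty":0,"tz":2,"ax":0,"ay":0,"az":0,"hand":0.2},{"tx":0,"ty":0,"tz":4,"ax":0,"ay":0,"az":0,"hand":0.2},{"tx":0,"ty":0,"tz":6,"ax":0,"ay":0,"az":0,"hand":0.2},{"tx":0,"ty":0,"tz":8,"ax":0,"ay":0,"az":0,"hand":0.2},{"tx":0,"ty":0,"tz":8,"ax":0,"ay":0,"az":0,"hand":0.2}])

```text
t: 3.53
position: [0.5781, -0.0768, 0.0988]
orientation: [[-1.0, 0.007, 0.002], [0.007, 1.0, -0.0], [-0.002, -0.0, -1.0]]
ft_force: [-2.1, 1.1, 6.9]
grip_width: 0.0681
finger_force: 3.7
```

drive_tool(motion=[{"tx":0,"ty":0,"tz":1,"ax":0,"ay":0,"az":0,"hand":0.2},{"tx":0,"ty":0,"tz":2,"ax":0,"ay":0,"az":0,"hand":0.2},{"tx":0,"ty":0,"tz":3,"ax":0,"ay":0,"az":0,"hand":0.2},{"tx":0,"ty":0,"tz":3,"ax":0,"ay":0,"az":0,"hand":0.2},{"tx":0,"ty":0,"tz":3,"ax":0,"ay":0,"az":0,"hand":0.2}])

```text
t: 3.95
position: [0.5783, -0.0768, 0.0983]
orientation: [[-1.0, 0.007, 0.002], [0.007, 1.0, 0.0], [-0.002, 0.0, -1.0]]
ft_force: [-9.1, 1.1, 18.0]
grip_width: 0.0679
finger_force: 9.4
```

drive_tool(motion=[{"tx":0,"ty":3,"tz":0,"ax":0,"ay":0,"az":0,"hand":0.2},{"tx":0,"ty":6,"tz":0,"ax":0,"ay":0,"az":0,"hand":0.2},{"tx":0,"ty":9,"tz":0,"ax":0,"ay":0,"az":0,"hand":0.2},{"tx":0,"ty":12,"tz":0,"ax":0,"ay":0,"az":0,"hand":0.2},{"tx":0,"ty":15,"tz":0,"ax":0,"ay":0,"az":0,"hand":0.2}])

```text
t: 4.37
position: [0.5806, -0.0656, 0.0989]
orientation: [[-1.0, 0.007, 0.008], [0.007, 1.0, -0.008], [-0.008, -0.008, -1.0]]
ft_force: [-1.3, -12.9, 13.4]
grip_width: 0.0687
finger_force: 8.2
```

drive_tool(motion=[{"tx":0,"ty":3,"tz":0.3,"ax":0,"ay":0,"az":0,"hand":0.2},{"tx":0,"ty":6,"tz":0.6,"ax":0,"ay":0,"az":0,"hand":0.2},{"tx":0,"ty":9,"tz":1,"ax":0,"ay":0,"az":0,"hand":0.2},{"tx":0,"ty":12,"tz":1,"ax":0,"ay":0,"az":0,"hand":0.2},{"tx":0,"ty":12,"tz":1,"ax":0,"ay":0,"az":0,"hand":0.2}])

```text
t: 4.78
position: [0.5815, -0.0538, 0.0989]
orientation: [[-1.0, 0.007, 0.01], [0.007, 1.0, -0.008], [-0.01, -0.008, -1.0]]
ft_force: [-2.3, -12.6, 15.9]
grip_width: 0.0685
finger_force: 8.4
```

Run:
```python
from bench import manip, read_camera
import cv2,pickle
s=manip.read_state();print(s['t'],s['position'],s['ft_force'],s['moment'],s['grip_width'])
c=read_camera("scene");pickle.dump(c,open('scene3.pkl','wb'))
cv2.imwrite('pics/s3.png',cv2.resize(c['img'][150:260,190:320],None,fx=5,fy=5,interpolation=cv2.INTER_CUBIC))
```

```text
4.7833 [ 0.58152202 -0.053776    0.09890196] [ -2.25580747 -12.61129383  15.85480816] [-1.46130522  0.22187337  0.02509888] 0.06852597265944009
```

View pics/s3.png

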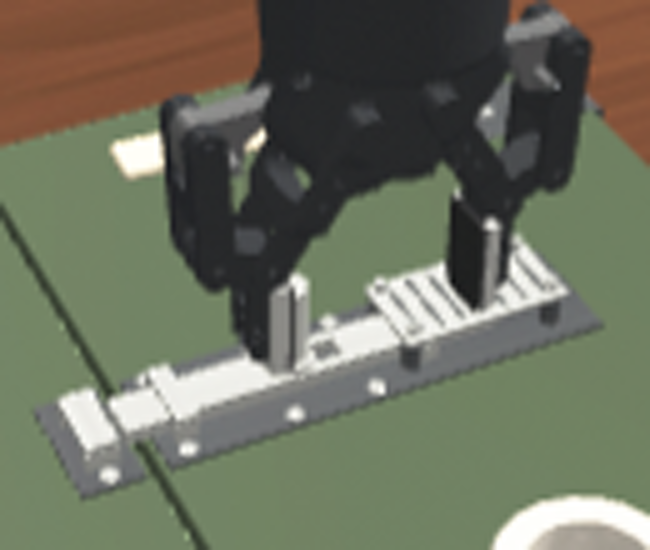

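The picture shows the knob about 18 mm along, against the left finger at (297,330), with the thumb plate still held down under the right finger at (480,290). Continuing.

drive_tool(motion=[{"tx":0,"ty":3,"tz":0,"ax":0,"ay":0,"az":0,"hand":0.2},{"tx":0,"ty":6,"tz":0,"ax":0,"ay":0,"az":0,"hand":0.2},{"tx":0,"ty":9,"tz":0,"ax":0,"ay":0,"az":0,"hand":0.2},{"tx":0,"ty":12,"tz":0,"ax":0,"ay":0,"az":0,"hand":0.2},{"tx":0,"ty":12,"tz":0,"ax":0,"ay":0,"az":0,"hand":0.2}])

```text
t: 5.25
position: [0.5817, -0.0414, 0.0988]
orientation: [[-1.0, 0.007, 0.01], [0.007, 1.0, -0.008], [-0.01, -0.007, -1.0]]
ft_force: [-0.7, -11.2, 16.0]
grip_width: 0.0683
finger_force: 8.2
```

drive_tool(motion=[{"tx":0,"ty":1,"tz":0,"ax":0,"ay":0,"az":0,"hand":0.2},{"tx":0,"ty":2,"tz":0,"ax":0,"ay":0,"az":0,"hand":0.2},{"tx":0,"ty":3,"tz":0,"ax":0,"ay":0,"az":0,"hand":0.2},{"tx":0,"ty":4,"tz":0,"ax":0,"ay":0,"az":0,"hand":0.2},{"tx":0,"ty":4,"tz":0,"ax":0,"ay":0,"az":0,"hand":0.2}])

```text
t: 5.67
position: [0.5817, -0.0383, 0.0988]
orientation: [[-1.0, 0.007, 0.01], [0.007, 1.0, -0.009], [-0.01, -0.009, -1.0]]
ft_force: [-1.4, -14.1, 15.3]
grip_width: 0.0682
finger_force: 10.0
```

Force is starting to rise; push on a little to confirm the stop.

drive_tool(motion=[{"tx":0,"ty":1,"tz":0,"ax":0,"ay":0,"az":0,"hand":0.2},{"tx":0,"ty":2,"tz":0,"ax":0,"ay":0,"az":0,"hand":0.2},{"tx":0,"ty":3,"tz":0,"ax":0,"ay":0,"az":0,"hand":0.2},{"tx":0,"ty":3,"tz":0,"ax":0,"ay":0,"az":0,"hand":0.2},{"tx":0,"ty":3,"tz":0,"ax":0,"ay":0,"az":0,"hand":0.2}])

```text
t: 6.08
position: [0.5818, -0.0382, 0.0989]
orientation: [[-1.0, 0.007, 0.01], [0.007, 1.0, -0.014], [-0.01, -0.014, -1.0]]
ft_force: [-1.9, -25.6, 14.6]
grip_width: 0.0683
finger_force: 15.4
```

Run:
```python
from bench import manip, read_camera
import cv2,pickle
s=manip.read_state();print(s['t'],s['position'],s['ft_force'],s['moment'],s['grip_width'])
c=read_camera("scene");pickle.dump(c,open('scene4.pkl','wb'))
cv2.imwrite('pics/s4.png',cv2.resize(c['img'][150:260,190:320],None,fx=5,fy=5,interpolation=cv2.INTER_CUBIC))
from h import *
for b in(0,.02,.026,.029,.032): print(b,((proj(c,[[.577,-.098+b,.132],[.577,-.098+b,.099]])-[190,150])*5).round().tolist())
```

```text
6.0833 [ 0.5817644  -0.03818217  0.09892319] [ -1.93180033 -25.62045387  14.61970599] [-3.0134685   0.24021292  0.02512705] 0.0683470679905252
0 [[243.0, 298.0], [244.0, 374.0]]
0.02 [[299.0, 280.0], [298.0, 356.0]]
0.026 [[316.0, 275.0], [315.0, 351.0]]
0.029 [[324.0, 273.0], [323.0, 349.0]]
0.032 [[332.0, 270.0], [331.0, 346.0]]
```

View pics/s4.png

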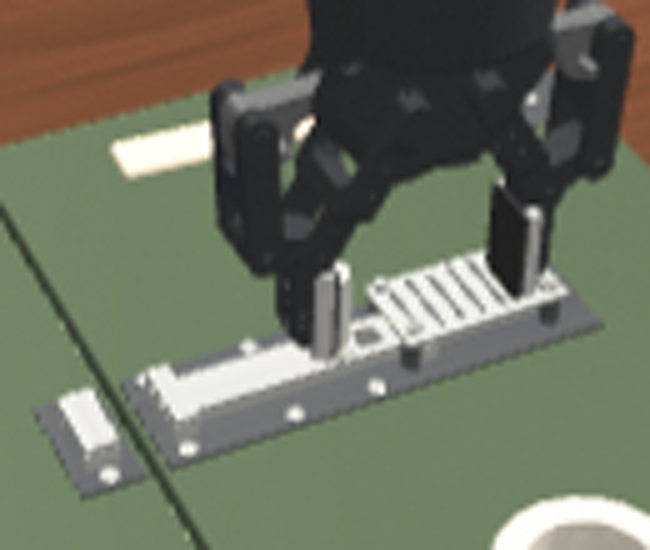

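The bolt is at its stop: the push force rose to 25 N with no motion, and the bar is clear of the seam. Relieve the side push, then lift.

drive_tool(motion=[{"tx":0,"ty":-2,"tz":0,"ax":0,"ay":0,"az":0,"hand":0.2},{"tx":0,"ty":-5,"tz":-1,"ax":0,"ay":0,"az":0,"hand":0.2},{"tx":0,"ty":-8,"tz":-5,"ax":0,"ay":0,"az":0,"hand":0.2},{"tx":0,"ty":-8,"tz":-15,"ax":0,"ay":0,"az":0,"hand":0.2},{"tx":0,"ty":-8,"tz":-30,"ax":0,"ay":0,"az":0,"hand":0.2}])

```text
t: 6.55
position: [0.5766, -0.0388, 0.1225]
orientation: [[-1.0, 0.008, -0.003], [0.008, 1.0, 0.0], [0.003, 0.0, -1.0]]
ft_force: [-0.1, 0.5, -0.5]
grip_width: 0.0684
finger_force: 0.0
```

drive_tool(motion=[{"tx":0,"ty":0,"tz":-20,"ax":0,"ay":0,"az":0,"hand":0.2},{"tx":0,"ty":0,"tz":-45,"ax":0,"ay":0,"az":0,"hand":0.2},{"tx":0,"ty":0,"tz":-70,"ax":0,"ay":0,"az":0,"hand":0.2},{"tx":0,"ty":0,"tz":-90,"ax":0,"ay":0,"az":0,"hand":0.2},{"tx":0,"ty":0,"tz":-90,"ax":0,"ay":0,"az":0,"hand":0.2}])

```text
t: 6.97
position: [0.5797, -0.0389, 0.2186]
orientation: [[-1.0, 0.007, 0.008], [0.007, 1.0, -0.002], [-0.008, -0.002, -1.0]]
ft_force: [0.9, 0.8, 0.5]
grip_width: 0.0684
finger_force: 0.0
```

Run:
```python
from bench import manip, read_camera
import cv2
s=manip.read_state();print(s['t'],s['position'],s['ft_force'])
c=read_camera("scene")
cv2.imwrite('pics/s5.png',cv2.resize(c['img'][150:260,190:320],None,fx=5,fy=5,interpolation=cv2.INTER_CUBIC))
```

```text
6.9667 [ 0.57969963 -0.03888916  0.21857796] [0.90717298 0.79921415 0.51831593]
```

View pics/s5.png

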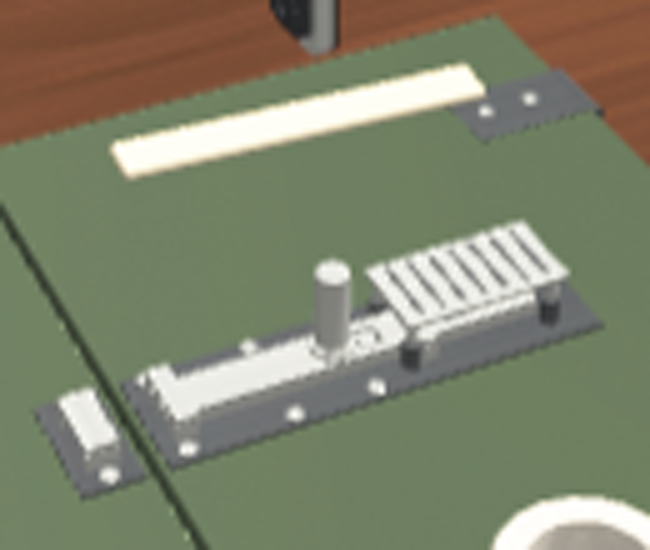

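The knob top is at (332,272), matching the 32 mm prediction. The thumb plate is back up at (465,270) and the fingers are clear.

```bash
python3 -c "
from bench import manip
print(manip.finish_job())"
```

```text
the job is handed in; nothing more can be done
None
```

The bolt is fully withdrawn, the catch has sprung back up to lock it open, the fingers are clear, and the job is handed in; no verdict was returned.

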